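# Probe the puzzle-frame rails and find the deeper groove

### The job

The two puzzle-frame rails look alike, but one groove is 14 mm deep and the other only 7 mm. Take the sprung depth gauge from its stand, put its probe into the groove of either rail and press firmly, but never with more than 25 N, until its base sits flat on the wood, and hold it there a moment to read the depth. Then leave the gauge standing upright in the dowel hole of the rail with the deeper groove, its base flat on the wood.

Things in the scene. Friction and masses are not known exactly. Their poses are not given: they have to be found in the camera images.
- gauge_grip (a point): loose depth gauge, 140 g: black upright column 24 x 24 mm on a rubber-soled steel foot 24 (x) x 44 (y) x 8 mm high. This point: centre of the column, 38 mm above the underside of the foot, 22 mm below the column's top. z up along the gauge, y along the foot's long side. The probe's tail shows 4 mm above the column, more when pushed in. It starts standing in the stand
- gauge_base (a point): centre of the underside of the gauge's foot (the probe comes out here), z up along the gauge, y along the foot's long side
- gauge_probe (a joint): how far the probe (4 mm in diameter) is pushed in, m: 0 = 20 mm sticks out below the foot; 0.020 = flush. Its spring needs 1.5 N to begin, 4.5 N at 20 mm. With the foot flat over a groove, depth = 20 mm minus this: about 6 mm in the 14 mm groove, 13 mm in the 7 mm groove; 20 mm means the probe missed the groove
- rail_a: fixed pale wooden rail along x on a cork pad: grooved part 140 x 60 mm (x from -70 to 70 mm), then a 70 x 70 mm corner block with a dowel hole at x = 105 mm. An open groove 7 mm wide runs along y = 0. Soft wood, dents above 25 N. One rail's groove is 14 mm deep, the other's 7 mm: which is which must be measured. Origin: 24 mm above the table, see rail_a_groove
- rail_b: the other rail, with the same looks and sizes as rail_a but for the groove's depth. Its origin lies likewise, its own packing differs
- rail_a_groove (a point): nominal point at the middle of rail_a's groove, 24 mm above the table; x along the groove towards the corner block, z up. The rail lies level on packing of unknown thickness, so the real top of the wood is 0 to 5 mm above this point, different each time and for each rail: find it by feel
- rail_b_groove (a point): the same point on rail_b, 24 mm above the table; x along the groove towards its corner block. The real top of the wood is 0 to 5 mm above it
- rail_a_hole (a point): middle of the dowel hole in rail_a's corner block, 24 mm above the table (the wood's real top is 0 to 5 mm higher). 12 mm across. In the rail with the 14 mm groove it is 26 mm deep, so the gauge stands in it with its foot on the rim and its probe free; in the rail with the 7 mm groove it is only 12 mm deep and the probe would hold the foot up off the wood
- rail_b_hole (a point): the same point at the dowel hole of rail_b
- stand: fixed grey plastic block 70 x 70 x 30 mm with a hole 16 mm across through its middle, in which the gauge starts; origin at the centre of its underside
Mind the look-alikes: they are no part of the job. Leave any green, pink or purple look-alike of the part that bears gauge_grip alone.

How it is judged:
By the outcome, as a careful person would: the job done as asked, in the order asked, and still so for the second after the job is handed in, with the robot touching nothing.
It also fails if it takes over 48 s, if anything falls off the work surface, if the arm or the gripper's body presses on something with over 40 N, if the wrist force passes 120 N, or if a joint passes its speed limit or range.

### The arm

A 7-joint arm with a two-finger parallel gripper is mounted at the origin on the work surface. World frame = base frame: x ahead of the robot, y to its left, z up, the work surface at z = 0. Lengths are in m, angles in rad, forces in N, time in s.
With the tool pointing down it reaches from about 0.4 to 0.925 m from the base axis. Payload 4.1 kg.
Tool frame: the origin (TCP) lies on the centre line of the jaws, within the pads' length; the fingertips stand 14 mm ahead of it and the grasp point (between the pads) lies 5 mm behind it (r.finger_overhang is the distance from the TCP to the fingertips, in m); z points along the fingers, y is the direction in which the jaws open and shut (so a half turn about z gives the same grasp; the last joint's range is limited). The gripper opens to 85 mm and grips with 20 to 120 N. Pads are 22 mm wide; open, the fingers measure 114 mm over their backs; the gripper's body (76 mm by 85 mm) begins 54 mm behind the grasp point. The pads swing forward as they close: fully open they stand 13 mm farther back than shut.
Start: joints at [-0.099, 0.398, 0.045, 1.537, -0.019, 1.207, -0.051], TCP at [0.65, 0, 0.245] pointing down, gripper open.
Joint ranges: [-2.82, 2.82], [-0.49, 2.23], [-1.37, 1.46], [0, 2.46], [-1.36, 4.5], [0.23, 2], [-2.94, 2.94]. Speed limits (rad/s): [2.57, 2.57, 3.14, 3.14, 3.14, 3.14, 3.14].

### API

Orientations are given as a unit quaternion [x, y, z, w].
In Python, from rig import r gives the robot as it stands. The module is installed in compiled form; this text tells all that it offers.
- The arm moves only by the tool step_arm, never from a script. Its argument "deltas" is text: rows parted by semicolons, each of 7 numbers parted by spaces: the shift along the tool's x, y, z as a fraction of full scale, then the turn, a rotation vector about the tool's x, y, z as a fraction of full scale, then the closure, from -1 (fully open) to 1 (shut). A call has exactly 10 rows; each row is the pose to reach, as a shift and turn from the pose commanded when the call began, along the tool's axes at that moment, turning the shorter way round; what a row does not reach only later rows make up. Full scale, the value 1, is 0.1 m for a shift and 180 degrees for a turn. A row lasts 1/12 s, in which the tool goes at most 41.7 mm and 7.16 degrees, less where a joint would pass 70% of its speed; a pose out of reach is approached as far as the arm can. A call with a number of a shift or a turn outside -1 to 1 is refused whole. A call with a gripper value outside its range is refused whole. The fingers move at their own pace and stop on an object; "squeeze" is the grip in N (left out, the last holds). Time passes only in rows, so rows that repeat a pose let the fingers close, or fill a call up. It gives the time, the measured TCP pose, the force and the opening at its end, in the units of the state.
- r.read_state(): the state, without advancing time (a new reading comes with each control period).
- r.get_image(name): name is "scene" or "side" or "wrist"; returns a dict with "frame" (400x640x3 uint8, blue, green, red), "fx", "fy", "cx", "cy" (pixels), "xyz" and "attitude" of the camera in the world. Camera axes: x right, y up, looking along -z (the intrinsics and any distortion apply to the point x, -y, -z); pixel columns grow to the right and rows downward; lengths in m; the calibration is good to about 2 mm. A picture is of the moment at which its call begins. There is no depth.
- r.job_done(): hands the job in, once; it reports no verdict.
The state is a dict: "clock": time; "qpos": joint angles; "qvel": joint speeds; "effort": joint torques, N m; "eef_pos": TCP position; "eef_rot": TCP orientation; "wrist_force": force on the tool from outside, world axes, zero at the start; "wrist_torque": the same for the moment, N m; "gripper_width": finger opening in m.
Only numpy, scipy, OpenCV 4.12 (cv2) and the standard library are available. Lean on these libraries where they do the work, as an engineer would, in place of code of your own. Each camera call takes 0.05 s, during which the arm holds its last target.

## Working session

There is one attempt and no reset: what is moved stays moved. The work goes in short steps, Python scripts to look and compute and a tool call to move; the robot and the scene stay as the last step left them, time stands still between calls to the robot, and variables do not carry over. Pictures are saved under pics/ and viewed, and the job is handed in when it is done.

Besides the shell and the picture viewer there is one more tool, called after "Emit:" as name(argument=value, ...) on one line, values as JSON. step_arm: Moves the arm, as the interface text tells. Its arguments: {"type":"object","properties":{"deltas":{"type":"string"},"squeeze":{"type":"number"}},"required":["deltas"]}

```bash
mkdir -p pics; python3 - <<'E'
from rig import r
import cv2,pickle
print(r.read_state(), r.finger_overhang)
for n in ["scene","side","wrist"]:
    d=r.get_image(n); cv2.imwrite(f"pics/{n}0.png",d["frame"]); pickle.dump(d,open(f"{n}0.pkl","wb"))
    print(n,{k:v for k,v in d.items() if k!="frame"})
E
```

```text
{'clock': 0.0, 'qpos': array([-0.09898896,  0.39918934,  0.04501646,  1.53788657, -0.01869586,
        1.20686369, -0.05072046]), 'qvel': array([-0.00034882, -0.00032585,  0.0019736 , -0.00035133, -0.00116086,
       -0.00077794,  0.00168605]), 'effort': array([-9.65094187e-04, -4.75129580e+01,  1.36406265e+00, -2.54227209e+01,
        1.14684159e-02,  9.53188282e-03,  3.56541250e-05]), 'eef_pos': array([6.49400589e-01, 2.57903436e-05, 2.44261864e-01]), 'eef_rot': array([ 7.07071809e-01,  7.07141096e-01, -7.25563098e-04, -6.33011397e-04]), 'wrist_force': array([-0.23944917,  0.31946669, -0.795776  ]), 'wrist_torque': array([ 0.03969408,  0.03819288, -0.0157026 ]), 'gripper_width': 0.08541957208808434} 0.014
scene {'fx': 426.6540859636774, 'fy': 426.6540859636774, 'cx': 317.60857969490036, 'cy': 202.8056564982641, 'xyz': array([ 0.99803222, -0.63683779,  0.69840725]), 'attitude': array([0.42553656, 0.1153449 , 0.24185881, 0.86436017])}
side {'fx': 421.78418398224966, 'fy': 421.78418398224966, 'cx': 318.96205361635697, 'cy': 193.64459141881287, 'xyz': array([0.41873777, 0.9891792 , 0.63020926]), 'attitude': array([-0.04608676,  0.49554855,  0.86264197, -0.0903132 ])}
wrist {'fx': 292.62197001731965, 'fy': 292.62197001731965, 'cx': 314.423853385682, 'cy': 200.27994630689804, 'xyz': array([0.64890136, 0.07194375, 0.37296722]), 'attitude': array([-1.42456552e-01,  9.56581168e-04,  6.27271041e-04,  9.89800395e-01])}
```

View pics/scene0.png

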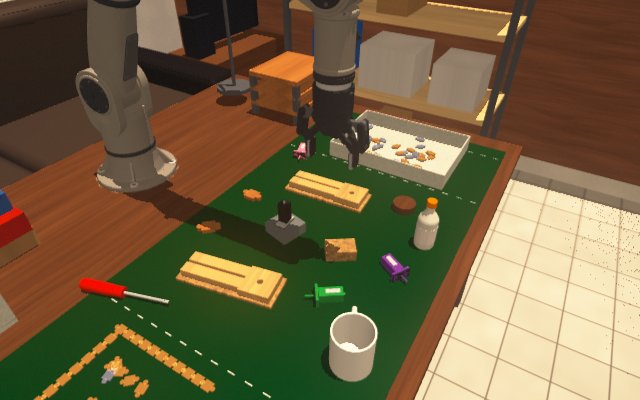

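View pics/side0.png

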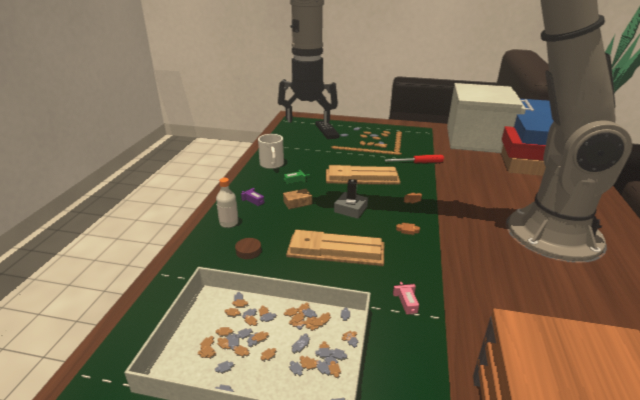

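View pics/wrist0.png

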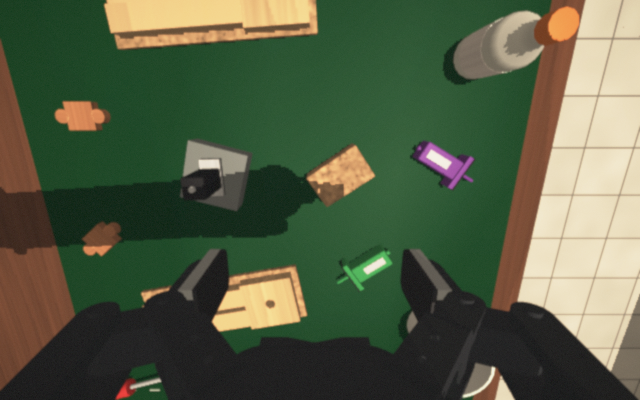

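The black gauge in the grey stand is at scene (285,212), side (351,190) and wrist (205,175). The look-alikes are green at scene (328,293), purple at (394,265) and pink at (302,150). Only the black one stands in the stand, as described. I'll enlarge it to confirm.

```bash
cat > h.py <<'E'
import numpy as np,pickle,cv2
from scipy.spatial.transform import Rotation as R
from scipy.optimize import least_squares
def proj(d,P):
    P=np.atleast_2d(P); c=R.from_quat(d["attitude"]).inv().apply(P-d["xyz"])
    return np.c_[d["cx"]+d["fx"]*c[:,0]/-c[:,2], d["cy"]+d["fy"]*(-c[:,1])/-c[:,2]]
def ray(d,uv):
    v=np.array([(uv[0]-d["cx"])/d["fx"],-(uv[1]-d["cy"])/d["fy"],-1.])
    return R.from_quat(d["attitude"]).apply(v)
def onz(d,uv,z):
    v=ray(d,uv); return d["xyz"]+v*(z-d["xyz"][2])/v[2]
def tri(obs):
    A=np.zeros((3,3));b=np.zeros(3)
    for d,uv in obs:
        v=ray(d,uv);v/=np.linalg.norm(v);M=np.eye(3)-np.outer(v,v);A+=M;b+=M@d["xyz"]
    P=np.linalg.solve(A,b); return P,[np.round(proj(d,P)[0]-uv,1) for d,uv in obs]
def crop(fr,u,v,w,h,s,name):
    c=cv2.resize(fr[v:v+h,u:u+w],None,fx=s,fy=s,interpolation=cv2.INTER_CUBIC)
    step=10
    for k in range(0,w,step):
        cv2.line(c,(k*s,0),(k*s,4 if (u+k)%50 else 12),(255,255,255),1)
        if (u+k)%50==0 or k==0: cv2.putText(c,str(u+k),(k*s,22),0,.4,(255,255,255),1)
    for k in range(0,h,step):
        cv2.line(c,(0,k*s),(4 if (v+k)%50 else 12,k*s),(255,255,255),1)
        if (v+k)%50==0 or k==0: cv2.putText(c,str(v+k),(14,k*s+4),0,.4,(255,255,255),1)
    cv2.imwrite(name,c)
L=lambda n:pickle.load(open(n+".pkl","rb"))
E
python3 - <<'E'
from h import *
s=L("scene0");d=L("side0");w=L("wrist0")
crop(s["frame"],170,160,220,150,3,"pics/c1.png")
crop(d["frame"],280,150,130,120,5,"pics/c2.png")
crop(w["frame"],90,0,250,200,3,"pics/c3.png")
E
```

```text
(no output)
```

View pics/c1.png

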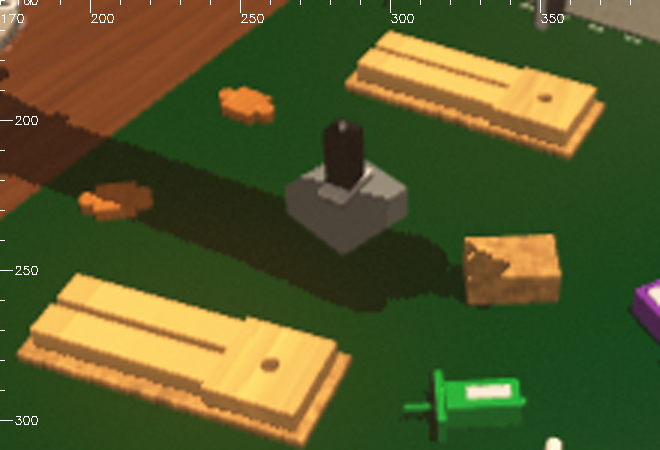

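View pics/c2.png

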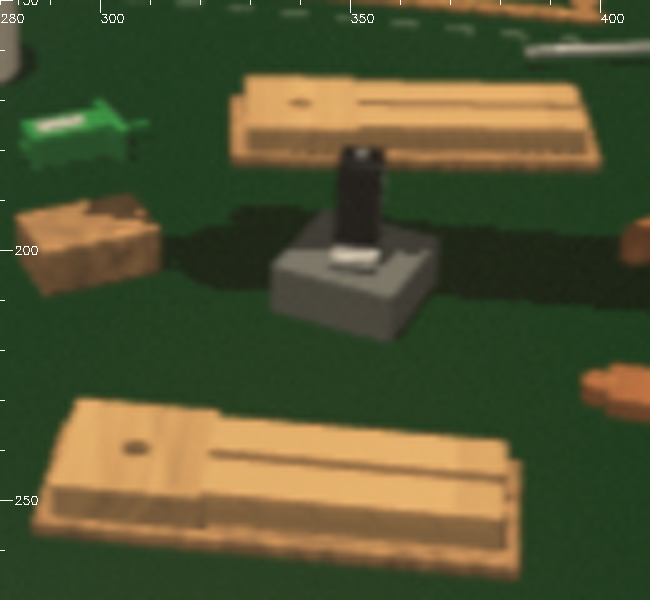

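View pics/c3.png

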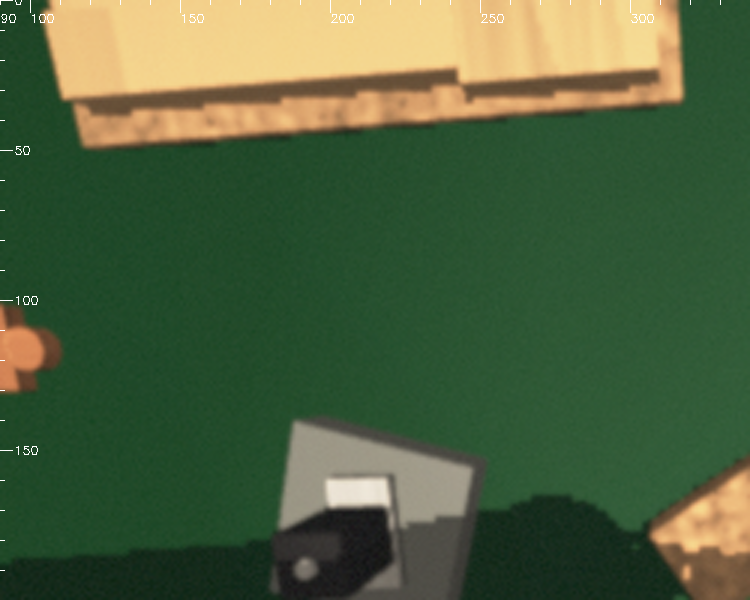

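```bash
python3 - <<'E'
from h import *
np.set_printoptions(precision=4,suppress=True)
s=L("scene0");d=L("side0");w=L("wrist0")
T=lambda n,*o:print(n,*tri(o))
T("tail",(s,(284,201)),(d,(352.4,180.3)),(w,(191.7,189.5)))
T("holeN",(s,(260,281.7)),(d,(340,170.6)),(w,(270,304)))
T("holeF",(s,(351.7,192.7)),(d,(307.2,239.6)))
# groove ends: near rail: block end / outer end
T("gN0",(s,(244.5,276.7)),(d,(351.5,170.4)))
T("gN1",(s,(189,261)),(d,(396,171)))
T("gF0",(s,(334.5,188.5)),(d,(321.5,240.5)))
T("gF1",(s,(295,175.5)),(d,(381.5,245.7)))
for z in(.024,.029):
  for n,a in (("w",(123,33)),("w",(266.5,23)),("w",(333,27))): print(z,onz(w,(90+a[0]/3 if 0 else a[0],a[1]),z))
# wrist far rail lower top edges: block edge
for p in [(111,33.5),(243,24),(246,27.5),(309,23)]: print("edge",onz(w,p,.026))
# foot edge in wrist, foot top z=.038
for p in [(199,159.5),(219.5,158.5),(224,195)]: print("foot",onz(w,p,.038))
E
```

```text
tail [0.5265 0.0006 0.0934] [array([-0.1,  0.1]), array([-0.4,  0.1]), array([-0.9,  0.1])]
holeN [ 0.5868 -0.1804  0.0247] [array([-0.4, -0.2]), array([-0.3,  0.1]), array([-0.1,  0.1])]
holeF [0.6057 0.1958 0.0262] [array([-0.4, -0.1]), array([-0.5,  0.1])]
gN0 [ 0.5514 -0.1873  0.0261] [array([-0.5, -0.2]), array([-0.3,  0.1])]
gN1 [ 0.4158 -0.2135  0.025 ] [array([-1.1, -0.7]), array([-0.8,  0.5])]
gF0 [0.5652 0.1885 0.0267] [array([2.1, 0.6]), array([ 2.4, -0.6])]
gF1 [0.4311 0.1844 0.0271] [array([-0.8, -0.4]), array([-1. ,  0.4])]
0.024 [0.4441 0.1548 0.024 ]
0.024 [0.5975 0.1643 0.024 ]
0.024 [0.6678 0.1606 0.024 ]
0.029 [0.4471 0.1536 0.029 ]
0.029 [0.5982 0.163  0.029 ]
0.029 [0.6675 0.1593 0.029 ]
edge [0.4325 0.1539 0.026 ]
edge [0.5731 0.1628 0.026 ]
edge [0.576  0.1596 0.026 ]
edge [0.6424 0.1638 0.026 ]
foot [0.5158 0.022  0.038 ]
foot [0.5395 0.0232 0.038 ]
foot [ 0.5409 -0.0201  0.038 ]
```

The enlarged crops confirm it: a black column with a pale foot and tail, standing in the grey stand. The tail tip is at (0.5265, 0.0006, 0.0934). I'll move so the wrist camera gets a better view of the gauge and the far rail.

Emit:
step_arm(deltas="0.25 -0.25 0 0 0 0 -1; 0.5 -0.5 0 0 0 0 -1; 0.75 -0.75 0 0 0 0 -1; 1 -1 0 0 0 0 -1; 1 -1 0 0 0 0 -1; 1 -1 0 0 0 0 -1; 1 -1 0 0 0 0 -1; 1 -1 0 0 0 0 -1; 1 -1 0 0 0 0 -1; 1 -1 0 0 0 0 -1")

```text
clock: 0.98
eef_pos: [0.5507, 0.0988, 0.2451]
eef_rot: [0.708, 0.706, -0.0, 0.0]
wrist_force: [-0.1, 0.9, 0.5]
gripper_width: 0.0852
```

```bash
cat > snap.py <<'E'
import sys,pickle,cv2
from rig import r
for a in sys.argv[1:]:
    d=r.get_image(a.rstrip("0123456789")); pickle.dump(d,open(a+".pkl","wb")); cv2.imwrite(f"pics/{a}.png",d["frame"])
s=r.read_state(); print(s["clock"],s["eef_pos"],s["eef_rot"],s["wrist_force"],s["gripper_width"])
E
python3 snap.py wrist1
```

```text
1.0333 [0.55053278 0.0990766  0.24509633] [ 7.07721238e-01  7.06491772e-01 -1.51822009e-04  4.48620045e-05] [-0.96388781  0.31794255 -0.27454616] 0.0855274463893218
```

View pics/wrist1.png

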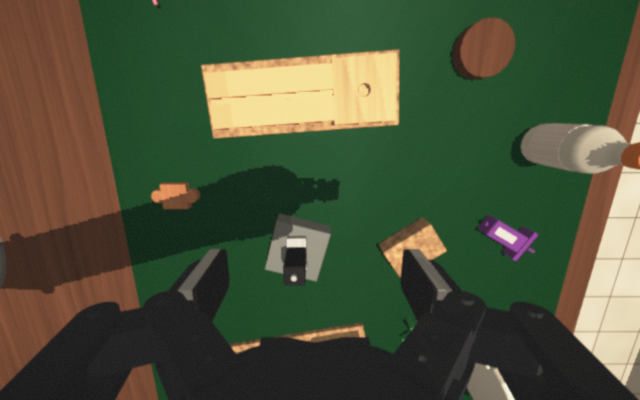

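```bash
python3 - <<'E'
from h import *
w=L("wrist1")
crop(w["frame"],195,40,220,110,3,"pics/d1.png")
crop(w["frame"],255,205,90,90,6,"pics/d2.png")
E
```

```text
(no output)
```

View pics/d1.png

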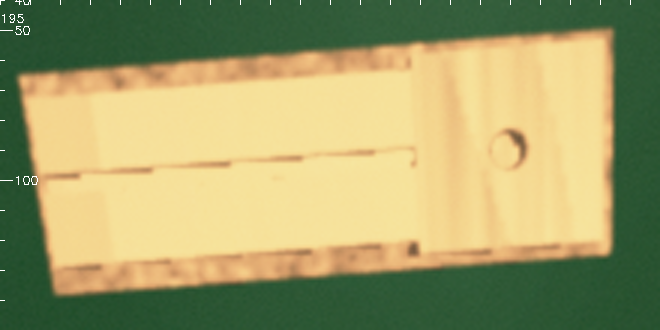

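View pics/d2.png

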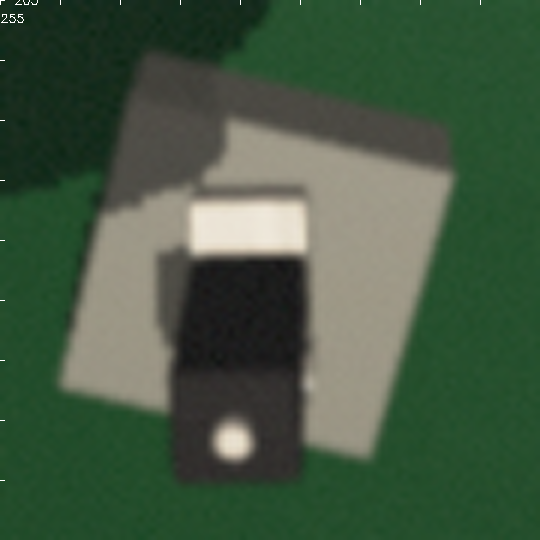

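```bash
python3 - <<'E'
from h import *
np.set_printoptions(precision=4,suppress=True)
s=L("scene0");d=L("side0");w0=L("wrist0");w=L("wrist1")
for p in [(208.3,100.7),(333.3,92),(364,89.4)]: print(onz(w,p,.0265))
T=lambda n,*o:print(n,*tri(o))
T("holeF",(s,(351.7,192.7)),(d,(307.2,239.6)),(w,(364,89.4)))
T("tail",(s,(284,201)),(d,(352.4,180.3)),(w0,(191.7,189.5)),(w,(255+233/6,205+441/6)))
T("tailw",(w0,(191.7,189.5)),(w,(255+233/6,205+441/6)))
# foot corners far edge
a=[onz(w,(255+x/6,205+y/6),.038) for x,y in [(192,200),(306,200),(308,255),(190,255)]];print(np.array(a))
a=[onz(w,(255+x/6,205+y/6),.09) for x,y in [(173,370),(303,373),(302,481),(177,482)]];print("top",np.array(a),np.mean(a,0))
print(proj(w,[.5275,.001,.094]),w["xyz"],R.from_quat(w["attitude"]).as_rotvec())
E
```

```text
[0.4306 0.1855 0.0265]
[0.571  0.1945 0.0265]
[0.6051 0.1972 0.0265]
holeF [0.6054 0.1966 0.0262] [array([-0.4, -0.3]), array([-0.5,  0.3]), array([0.2, 0.6])]
tail [0.5268 0.0004 0.0936] [array([-0.1,  0.1]), array([-0.5, -0. ]), array([-0.6,  0.3]), array([-0.6, -0.3])]
tailw [0.5276 0.0007 0.0943] [array([-0.1,  0.1]), array([ 0.1, -0.1])]
[[0.5156 0.0227 0.038 ]
 [0.5393 0.0227 0.038 ]
 [0.5396 0.0102 0.038 ]
 [0.5149 0.0103 0.038 ]]
top [[ 0.5166  0.0124  0.09  ]
 [ 0.5401  0.0118  0.09  ]
 [ 0.5397 -0.0104  0.09  ]
 [ 0.5167 -0.0106  0.09  ]] [0.5283 0.0008 0.09  ]
[[293.8493 277.9753]] [0.55   0.1708 0.3737] [-0.2861  0.0005 -0.0012]
```

Tail height is 0.0943 (the text implies 0.094), and the gauge axis is at (0.5277, 0.0006). Next I go above it, then down.

Emit:
step_arm(deltas="-0.3 -0.06 0.1 0 0 0 -1; -0.65 -0.15 0.3 0 0 0 -1; -0.99 -0.223 0.6 0 0 0 -1; -0.99 -0.223 0.9 0 0 0 -1; -0.99 -0.223 0.95 0 0 0 -1; -0.99 -0.223 0.95 0 0 0 -1; -0.99 -0.223 0.95 0 0 0 -1; -0.99 -0.223 0.95 0 0 0 -1; -0.99 -0.223 0.95 0 0 0 -1; -0.99 -0.223 0.95 0 0 0 -1")

```text
clock: 1.87
eef_pos: [0.529, 0.0021, 0.1518]
eef_rot: [0.707, 0.708, 0.001, 0.001]
wrist_force: [-0.6, 0.4, -0.5]
gripper_width: 0.0853
```

```bash
python3 snap.py wrist2
```

```text
1.9167 [0.52867386 0.0018111  0.15154189] [0.70664793 0.70756426 0.00099561 0.00073168] [-0.02990914  0.24050745 -0.46952944] 0.08548805653571305
```

View pics/wrist2.png

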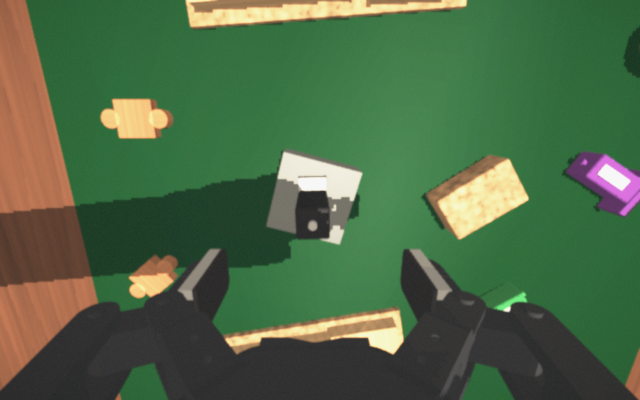

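Emit:
step_arm(deltas="0 0 0.2 0 0 0 -1; 0 0 0.45 0 0 0 -1; 0 0 0.7 0 0 0 -1; 0 0 0.87 0 0 0 -1; 0 0 0.87 0 0 0 -1; 0 0 0.87 0 0 0 -1; 0 0 0.87 0 0 0 1; 0 0 0.87 0 0 0 1; 0 0 0.87 0 0 0 1; 0 0 0.87 0 0 0 1", squeeze=50)

```text
clock: 2.75
eef_pos: [0.5285, 0.0011, 0.0644]
eef_rot: [0.707, 0.707, 0.001, 0.001]
wrist_force: [-0.1, -0.1, 0.1]
gripper_width: 0.0389
```

Emit:
step_arm(deltas="0 0 0 0 0 0 1; 0 0 0 0 0 0 1; 0 0 0 0 0 0 1; 0 0 0 0 0 0 1; 0 0 0 0 0 0 1; 0 0 0 0 0 0 1; 0 0 0 0 0 0 1; 0 0 0 0 0 0 1; 0 0 0 0 0 0 1; 0 0 0 0 0 0 1")

```text
clock: 3.58
eef_pos: [0.5284, 0.0011, 0.0641]
eef_rot: [0.707, 0.707, 0.001, 0.0]
wrist_force: [-0.3, -0.6, 5.4]
gripper_width: 0.0234
```

```bash
python3 snap.py wrist3
```

```text
3.6333 [0.52840846 0.00104873 0.06409091] [7.07111485e-01 7.07101732e-01 5.38610731e-04 4.45110870e-04] [-0.1319172  -0.6034411   5.77273979] 0.023309873274055582
```

View pics/wrist3.png

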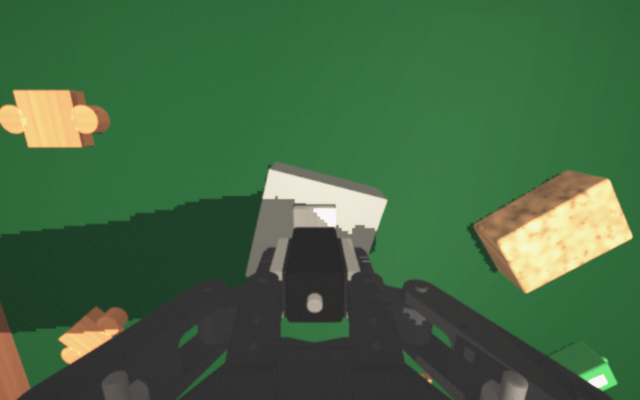

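Gripped, opening 23.3 mm, with the foot on the stand at TCP z of 0.0641. Now I lift and move towards the far rail.

Emit:
step_arm(deltas="0 0 -0.15 0 0 0 1; 0 0 -0.4 0 0 0 1; 0 0 -0.7 0 0 0 1; 0.05 0 -0.8 0 0 0 1; 0.25 -0.05 -0.8 0 0 0 1; 0.5 -0.1 -0.8 0 0 -0.02 1; 0.75 -0.15 -0.8 0 0 -0.02 1; 1 -0.2 -0.8 0 0 -0.02 1; 1 -0.2 -0.8 0 0 -0.02 1; 1 -0.2 -0.8 0 0 -0.02 1")

```text
clock: 4.47
eef_pos: [0.5066, 0.1031, 0.1424]
eef_rot: [0.683, 0.73, -0.0, -0.001]
wrist_force: [0.0, -0.6, -1.9]
gripper_width: 0.0236
```

```bash
python3 snap.py wrist4
```

```text
4.5167 [0.50700919 0.10135677 0.14248541] [ 6.83906690e-01  7.29569102e-01 -7.08685747e-04 -2.50839118e-04] [ 0.6029634  -0.04576926 -0.87042122] 0.023483279734645722
```

View pics/wrist4.png

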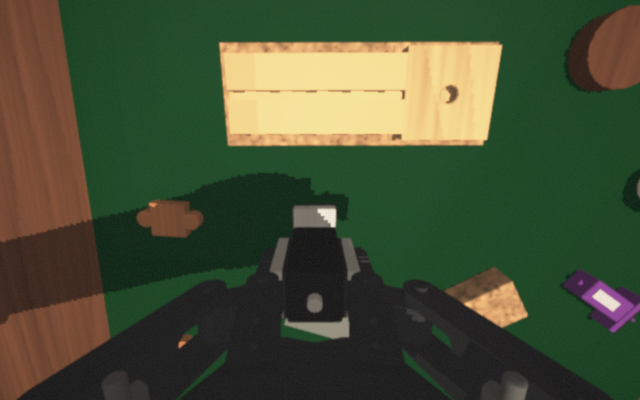

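```bash
python3 - <<'E'
from h import *
w=L("wrist4")
crop(w["frame"],215,35,295,120,2,"pics/e1.png")
crop(w["frame"],265,190,100,140,4,"pics/e2.png")
E
```

```text
(no output)
```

View pics/e1.png

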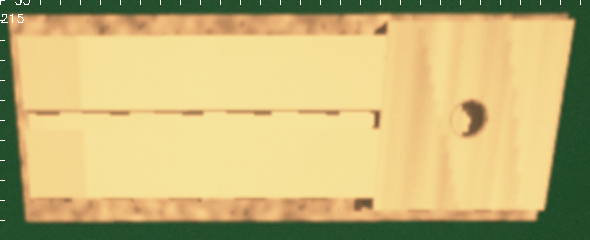

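View pics/e2.png

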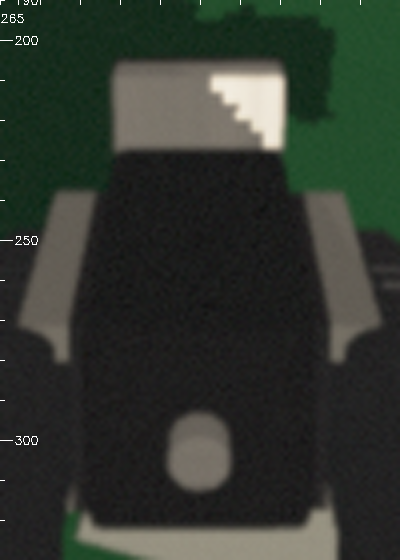

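```bash
python3 - <<'E'
from h import *
np.set_printoptions(precision=4,suppress=True)
w=L("wrist4")
tcp=np.array([.50701,.10136,.14249])
for z in(.0255,.0275):
  for p in [(229,95.5),(403,94.5),(449,94.2)]: print(onz(w,p,z))
print("tail",onz(w,(314.75,306),tcp[2]+.030)-tcp)
q=R.from_quat([.68391,.72957,-.0007,-.00025]); print(q.as_matrix())
# foot top front edge z=tcp-.034+.008 ; bottom front edge
for p in [(265+112/4,190+75/4),(265+285/4,190+75/4)]: print("foot",q.inv().apply(onz(w,p,tcp[2]-.026)-tcp))
for p in [(265+82/4,190+525/4),(265+320/4,190+525/4)]: print("coltop",q.inv().apply(onz(w,p,tcp[2]+.026)-tcp))
print("tail tool",q.inv().apply(onz(w,(314.75,306),tcp[2]+.030)-tcp))
E
```

```text
[0.4323 0.1845 0.0255]
[0.5696 0.1946 0.0255]
[0.6058 0.1973 0.0255]
[0.4329 0.1844 0.0275]
[0.5691 0.1945 0.0275]
[0.605  0.1971 0.0275]
tail [-0.0009  0.0014  0.03  ]
[[-0.0645  0.9979 -0.0013]
 [ 0.9979  0.0645 -0.0007]
 [-0.0006 -0.0014 -1.    ]]
foot [ 0.0234 -0.013   0.026 ]
foot [0.0235 0.011  0.026 ]
coltop [-0.0089 -0.013  -0.026 ]
coltop [-0.0088  0.0118 -0.026 ]
tail tool [ 0.0015 -0.0008 -0.03  ]
```

Emit:
step_arm(deltas="0.2 0 0 0 0 0 1; 0.5 0 0 0 0 0 1; 0.8 0.01 0 0 0 0 1; 0.895 0.011 0.1 0 0 0 1; 0.895 0.011 0.3 0 0 0 1; 0.895 0.011 0.45 0 0 0 1; 0.895 0.011 0.45 0 0 0 1; 0.895 0.011 0.45 0 0 0 1; 0.895 0.011 0.45 0 0 0 1; 0.895 0.011 0.45 0 0 0 1")

```text
clock: 5.35
eef_pos: [0.5042, 0.19, 0.0993]
eef_rot: [0.685, 0.729, 0.001, 0.001]
wrist_force: [-0.1, 0.3, -1.5]
gripper_width: 0.0236
```

```bash
python3 snap.py wrist5 side5 scene5; python3 - <<'E'
from h import *
crop(L("wrist5")["frame"],150,130,330,200,2,"pics/f1.png")
crop(L("side5")["frame"],280,140,130,140,4,"pics/f2.png")
crop(L("scene5")["frame"],260,100,130,120,4,"pics/f3.png")
E
```

```text
5.5 [0.50387001 0.19038323 0.09919132] [6.84709111e-01 7.28815905e-01 8.04650465e-04 4.02210924e-04] [-0.17214367  0.1628173  -0.90758625] 0.023569530292825144
```

View pics/f1.png

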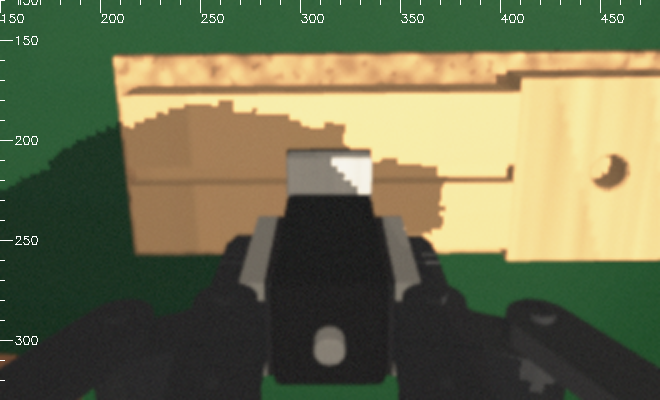

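View pics/f2.png

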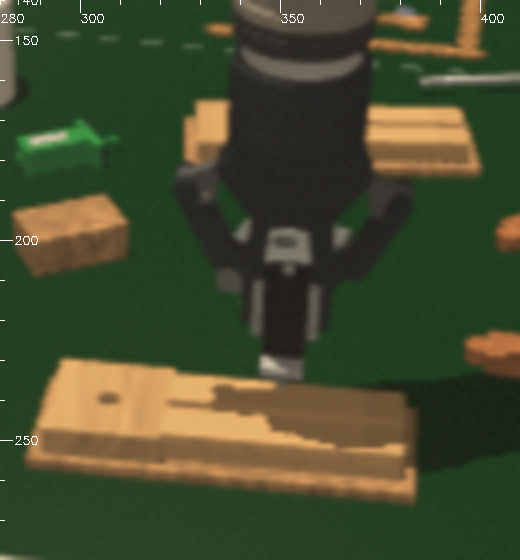

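View pics/f3.png

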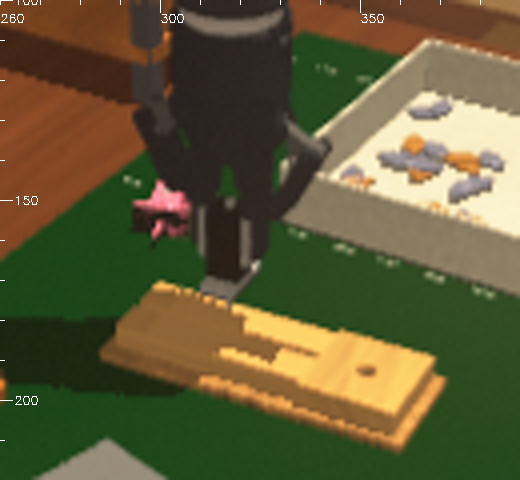

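```bash
python3 - <<'E'
from h import *
np.set_printoptions(precision=4,suppress=True)
w=L("wrist5")
tcp=np.array([.5042,.1900,.0993])
q=R.from_quat([.68471,.72882,.0008,.0004])
for z in(.0255,.0275):
  for n,p in [("gL",(214,217.5)),("gR",(406,217)),("hole",(454.5,215.5)),("topL",(212,174.5)),("botL",(217,256.5)),("topR",(408,174)),("botR",(402,255.5))]:
    P=onz(w,p,z); print(z,n,P,q.inv().apply(P-tcp))
for p in [(294,206.5),(335.5,206)]: print("foot",q.inv().apply(onz(w,p,tcp[2]-.026)-tcp))
print("tail",q.inv().apply(onz(w,(314.75,305.5),tcp[2]+.030)-tcp))
print(w["xyz"]-tcp)
E
```

```text
0.0255 gL [0.4302 0.1848 0.0255] [-0.0006 -0.0743  0.0737]
0.0255 gR [0.5707 0.1939 0.0255] [-0.0003  0.0665  0.0739]
0.0255 hole [0.606  0.1973 0.0255] [0.0009 0.102  0.074 ]
0.0255 topL [0.4299 0.2169 0.0255] [ 0.0314 -0.0726  0.0737]
0.0255 botL [0.4314 0.1532 0.0255] [-0.0322 -0.0751  0.0737]
0.0255 topR [0.5673 0.2258 0.0255] [0.0317 0.0651 0.0739]
0.0255 botR [0.5724 0.1628 0.0255] [-0.0314  0.0662  0.0739]
0.0275 gL [0.4309 0.1856 0.0275] [ 0.0001 -0.0736  0.0717]
0.0275 gR [0.57   0.1946 0.0275] [0.0004 0.0658 0.0719]
0.0275 hole [0.605  0.1979 0.0275] [0.0016 0.1009 0.072 ]
0.0275 topL [0.4306 0.2173 0.0275] [ 0.0318 -0.0719  0.0717]
0.0275 botL [0.4321 0.1543 0.0275] [-0.0312 -0.0743  0.0717]
0.0275 topR [0.5666 0.2261 0.0275] [0.0321 0.0644 0.0719]
0.0275 botR [0.5716 0.1638 0.0275] [-0.0304  0.0655  0.0719]
foot [ 0.023 -0.012  0.026]
foot [0.0233 0.011  0.026 ]
tail [-0.     -0.0006 -0.03  ]
[-0.0054  0.0717  0.1286]
```

Emit:
step_arm(deltas="0 0 0.04 0 0 0 1; 0 0 0.08 0 0 0 1; 0 0 0.12 0 0 0 1; 0 0 0.15 0 0 0 1; 0 0 0.17 0 0 0 1; 0 0 0.17 0 0 0 1; 0 0 0.17 0 0 0 1; 0 0 0.17 0 0 0 1; 0 0 0.17 0 0 0 1; 0 0 0.17 0 0 0 1")

```text
clock: 6.33
eef_pos: [0.5034, 0.1905, 0.0815]
eef_rot: [0.685, 0.729, 0.0, 0.0]
wrist_force: [-0.3, 0.1, -1.7]
gripper_width: 0.0235
```

Emit:
step_arm(deltas="0 0 0.01 0 0 0 1; 0 0 0.02 0 0 0 1; 0 0 0.03 0 0 0 1; 0 0 0.04 0 0 0 1; 0 0 0.05 0 0 0 1; 0 0 0.05 0 0 0 1; 0 0 0.05 0 0 0 1; 0 0 0.05 0 0 0 1; 0 0 0.05 0 0 0 1; 0 0 0.05 0 0 0 1")

```text
clock: 7.17
eef_pos: [0.5033, 0.1904, 0.0764]
eef_rot: [0.685, 0.729, 0.0, 0.0]
wrist_force: [-0.4, 0.1, -0.8]
gripper_width: 0.0236
```

```bash
python3 snap.py wrist6; python3 - <<'E'
from h import *
crop(L("wrist6")["frame"],120,160,380,180,2,"pics/g1.png")
E
```

```text
7.2167 [0.50326508 0.19044362 0.07638164] [6.84509018e-01 7.29004381e-01 1.02882617e-04 7.10463681e-05] [ 0.29577273 -0.44297079 -1.44098518] 0.023482114770885094
```

View pics/g1.png

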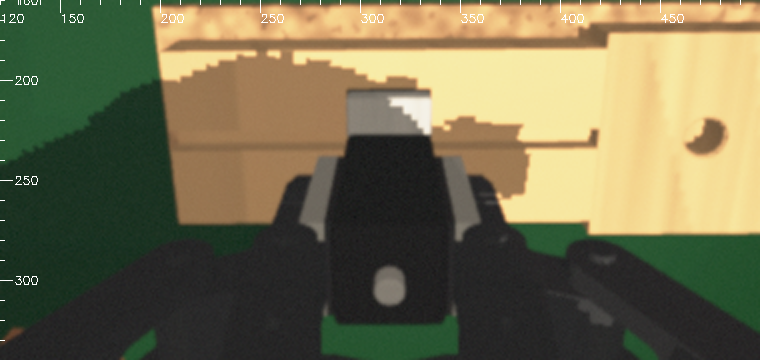

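Tip at about z 0.022, which is below the wood's lowest possible top (0.024), and no contact force beyond the gauge's weight. So the probe is inside the groove, and I continue.

Emit:
step_arm(deltas="0 0 0.01 0 0 0 1; 0 0 0.02 0 0 0 1; 0 0 0.03 0 0 0 1; 0 0 0.04 0 0 0 1; 0 0 0.05 0 0 0 1; 0 0 0.05 0 0 0 1; 0 0 0.05 0 0 0 1; 0 0 0.05 0 0 0 1; 0 0 0.05 0 0 0 1; 0 0 0.05 0 0 0 1")

```text
clock: 8.05
eef_pos: [0.5033, 0.1904, 0.0714]
eef_rot: [0.685, 0.729, 0.0, 0.0]
wrist_force: [-0.4, -0.4, 0.1]
gripper_width: 0.0236
```

```bash
python3 snap.py; python3 snap.py; python3 - <<'E'
from rig import r
print(r.read_state()["effort"])
E
```

```text
8.05 [0.50327715 0.19043114 0.07141971] [6.84518415e-01 7.28995557e-01 9.95041815e-05 8.00931637e-05] [-0.44949606 -0.40187956  0.14959302] 0.02358058432513969
8.05 [0.50327715 0.19043114 0.07141971] [6.84518415e-01 7.28995557e-01 9.95041815e-05 8.00931637e-05] [-0.44949606 -0.40187956  0.14959302] 0.02358058432513969
[ 7.94070675e-04 -4.11990595e+01  3.10001532e-01 -1.90636629e+01
  1.85876212e-02 -1.27214869e-01  1.75868495e-04]
```

Emit:
step_arm(deltas="0 0 0.01 0 0 0 1; 0 0 0.02 0 0 0 1; 0 0 0.03 0 0 0 1; 0 0 0.04 0 0 0 1; 0 0 0.05 0 0 0 1; 0 0 0.05 0 0 0 1; 0 0 0.05 0 0 0 1; 0 0 0.05 0 0 0 1; 0 0 0.05 0 0 0 1; 0 0 0.05 0 0 0 1")

```text
clock: 8.88
eef_pos: [0.5033, 0.1904, 0.0664]
eef_rot: [0.685, 0.729, 0.0, 0.0]
wrist_force: [-0.5, -0.5, 1.3]
gripper_width: 0.0234
```

```bash
python3 snap.py wrist7 side7; python3 - <<'E'
from h import *
crop(L("wrist7")["frame"],120,160,380,180,2,"pics/i1.png")
crop(L("side7")["frame"],320,210,70,50,8,"pics/i2.png")
E
```

```text
8.9833 [0.50324016 0.19044348 0.06638027] [6.84509345e-01 7.29004077e-01 8.58591469e-05 6.47827961e-05] [-1.02644021  0.21238882  1.05398251] 0.023433347830985364
```

View pics/i1.png

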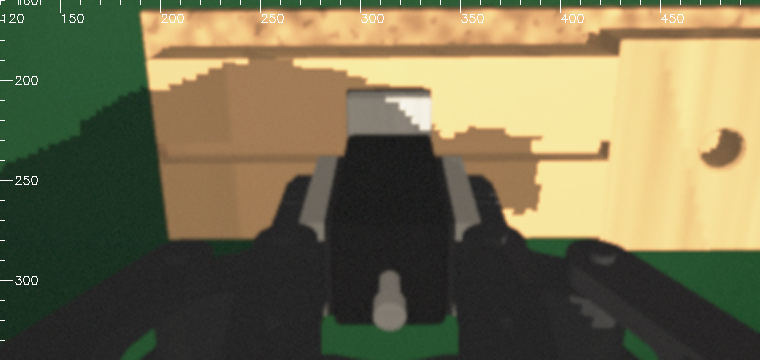

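View pics/i2.png

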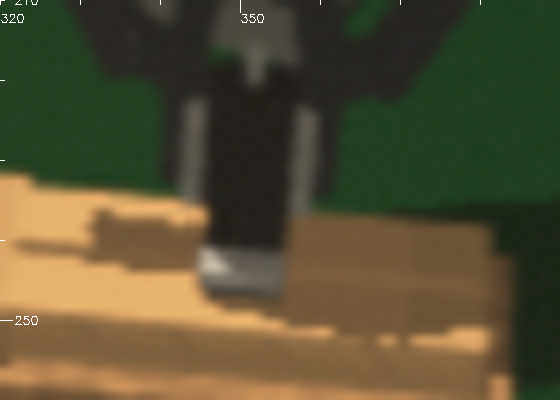

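Emit:
step_arm(deltas="0 0 0.005 0 0 0 1; 0 0 0.01 0 0 0 1; 0 0 0.015 0 0 0 1; 0 0 0.02 0 0 0 1; 0 0 0.025 0 0 0 1; 0 0 0.03 0 0 0 1; 0 0 0.03 0 0 0 1; 0 0 0.03 0 0 0 1; 0 0 0.03 0 0 0 1; 0 0 0.03 0 0 0 1")

```text
clock: 9.82
eef_pos: [0.5032, 0.1904, 0.0634]
eef_rot: [0.685, 0.729, 0.0, 0.0]
wrist_force: [-0.8, 0.1, 2.2]
gripper_width: 0.0232
```

Emit:
step_arm(deltas="0 0 0.003 0 0 0 1; 0 0 0.006 0 0 0 1; 0 0 0.009 0 0 0 1; 0 0 0.012 0 0 0 1; 0 0 0.015 0 0 0 1; 0 0 0.015 0 0 0 1; 0 0 0.015 0 0 0 1; 0 0 0.015 0 0 0 1; 0 0 0.015 0 0 0 1; 0 0 0.015 0 0 0 1")

```text
clock: 10.65
eef_pos: [0.5032, 0.1904, 0.0618]
eef_rot: [0.685, 0.729, 0.0, 0.0]
wrist_force: [-0.7, -0.4, 2.2]
gripper_width: 0.0235
```

Emit:
step_arm(deltas="0 0 0.002 0 0 0 1; 0 0 0.004 0 0 0 1; 0 0 0.006 0 0 0 1; 0 0 0.008 0 0 0 1; 0 0 0.01 0 0 0 1; 0 0 0.01 0 0 0 1; 0 0 0.01 0 0 0 1; 0 0 0.01 0 0 0 1; 0 0 0.01 0 0 0 1; 0 0 0.01 0 0 0 1")

```text
clock: 11.48
eef_pos: [0.5033, 0.1904, 0.0609]
eef_rot: [0.685, 0.729, 0.0, 0.0]
wrist_force: [-1.0, 0.0, 3.9]
gripper_width: 0.0233
```

Emit:
step_arm(deltas="0 0 0.002 0 0 0 1; 0 0 0.004 0 0 0 1; 0 0 0.006 0 0 0 1; 0 0 0.008 0 0 0 1; 0 0 0.01 0 0 0 1; 0 0 0.01 0 0 0 1; 0 0 0.01 0 0 0 1; 0 0 0.01 0 0 0 1; 0 0 0.01 0 0 0 1; 0 0 0.01 0 0 0 1")

```text
clock: 12.32
eef_pos: [0.5033, 0.1904, 0.0609]
eef_rot: [0.685, 0.729, 0.0, 0.0]
wrist_force: [-3.0, -2.1, 10.7]
gripper_width: 0.0236
```

Emit:
step_arm(deltas="0 0 0.002 0 0 0 1; 0 0 0.003 0 0 0 1; 0 0 0.003 0 0 0 1; 0 0 0.003 0 0 0 1; 0 0 0.003 0 0 0 1; 0 0 0.003 0 0 0 1; 0 0 0.003 0 0 0 1; 0 0 0.003 0 0 0 1; 0 0 0.003 0 0 0 1; 0 0 0.003 0 0 0 1")

```text
clock: 13.15
eef_pos: [0.5033, 0.1904, 0.0609]
eef_rot: [0.685, 0.729, -0.0, 0.0]
wrist_force: [-3.9, -1.8, 13.7]
gripper_width: 0.0233
```

```bash
python3 snap.py wrist8 side8 scene8; python3 - <<'E'
from h import *
crop(L("wrist8")["frame"],265,190,100,140,4,"pics/j1.png")
crop(L("side8")["frame"],320,205,70,55,8,"pics/j2.png")
crop(L("scene8")["frame"],280,130,80,70,7,"pics/j3.png")
E
```

```text
13.3 [0.50327764 0.19041114 0.06085641] [ 6.84577265e-01  7.28940303e-01 -3.15108842e-05  3.93839742e-05] [-3.93142067 -1.95391876 12.38796987] 0.02326750449068514
```

View pics/j1.png

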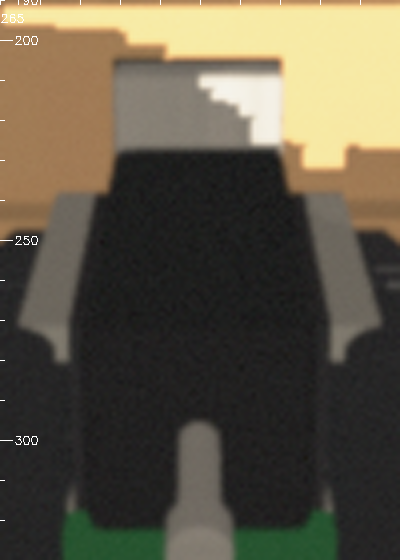

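View pics/j2.png

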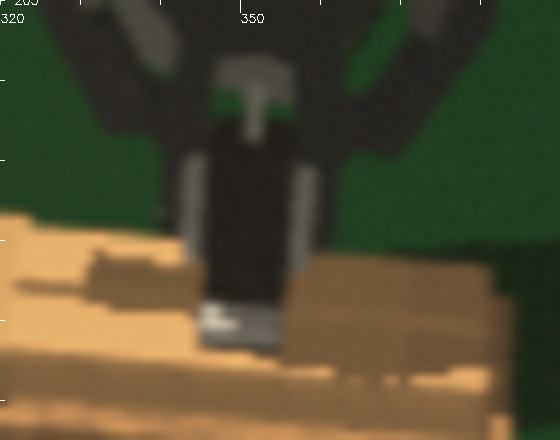

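View pics/j3.png

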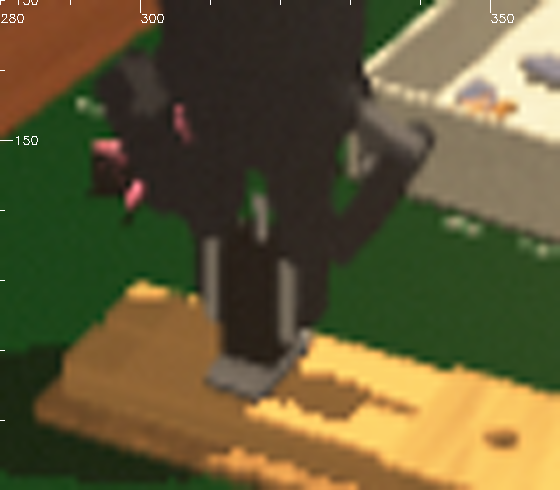

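```bash
python3 - <<'E'
from h import *
np.set_printoptions(precision=4,suppress=True)
w=L("wrist8"); t=np.array([.5033,.1904,.0609])
for dy in(0,-.0005):
  for h in [.03,.036,.038,.04,.042,.043,.044,.046]: print(h, proj(w,t+[-.0005,dy,h]))
s=L("side8")
for a in (4,10,17): print(a,proj(s,t+[-.0005,0,.026+a/1000]),proj(L("scene8"),t+[-.0005,0,.026+a/1000]))
print(proj(s,t+[-.0005,0,.026]))
E
```

```text
0.03 [[315.0461 305.3508]]
0.036 [[315.0733 315.433 ]]
0.038 [[315.0831 319.0345]]
0.04 [[315.0931 322.7672]]
0.042 [[315.1036 326.6386]]
0.043 [[315.109  328.6287]]
0.044 [[315.1145 330.6565]]
0.046 [[315.1257 334.8293]]
0.03 [[314.9644 306.4405]]
0.036 [[314.9873 316.5672]]
0.038 [[314.9955 320.1842]]
0.04 [[315.004  323.9329]]
0.042 [[315.0128 327.8206]]
0.043 [[315.0173 329.819 ]]
0.044 [[315.0219 331.8552]]
0.046 [[315.0314 336.0453]]
4 [[351.0453 221.1964]] [[317.2518 161.9947]]
10 [[351.1729 219.0066]] [[317.2652 160.0706]]
17 [[351.3228 216.4344]] [[317.281 157.81 ]]
[[350.9607 222.6486]]
```

Reading: the foot stopped at TCP z 0.0609 with a net force of about 14 N. The tail pixel (v≈326) fits a push-in of 12 to 13 mm, so this groove is 7 mm deep and the far rail is the shallow one. The near rail must be the deep one. I'll lift straight out and cross over.

Emit:
step_arm(deltas="0 0 -0.05 0 0 0 1; 0 0 -0.2 0 0 0 1; 0 0 -0.5 0 0 0 1; 0 0 -0.8 0 0 0 1; -0.1 0 -0.9 0 0 0 1; -0.35 0 -0.9 0 0 -0.015 1; -0.65 0 -0.9 0 0 -0.03 1; -0.95 0 -0.9 0 0 -0.04 1; -1 0 -0.9 0 0 -0.04 1; -1 0 -0.9 0 0 -0.04 1")

```text
clock: 14.13
eef_pos: [0.5088, 0.0865, 0.1483]
eef_rot: [0.64, 0.769, -0.001, -0.0]
wrist_force: [0.3, 0.3, -1.5]
gripper_width: 0.0236
```

Emit:
step_arm(deltas="-0.3 0 0 0 0 0 1; -0.6 0 0 0 0 0 1; -0.9 0 0 0 0 0 1; -1 0 0 0 0 0 1; -1 0 0 0 0 0 1; -1 0 0 0 0 0 1; -1 0 0 0 0 0 1; -1 0 0 0 0 0 1; -1 0 0 0 0 0 1; -1 0 0 0 0 0 1")

```text
clock: 14.97
eef_pos: [0.5282, -0.0064, 0.1495]
eef_rot: [0.637, 0.771, 0.0, -0.0]
wrist_force: [-0.0, 0.1, -1.2]
gripper_width: 0.0234
```

Emit:
step_arm(deltas="-0.3 0 0 0 0 0 1; -0.6 0 0 0 0 0 1; -0.9 0 0 0 0 0 1; -1 0 0 0 0 0 1; -1 0 0 0 0 0 1; -1 0 0 0 0 0 1; -1 0 0 0 0 0 1; -1 0 0 0 0 0 1; -1 0 0 0 0 0 1; -1 0 0 0 0 0 1")

```text
clock: 15.8
eef_pos: [0.547, -0.1046, 0.1495]
eef_rot: [0.637, 0.771, 0.0, -0.0]
wrist_force: [-1.0, -0.4, -2.1]
gripper_width: 0.0232
```

Emit:
step_arm(deltas="-0.3 0 0 0 0 0 1; -0.6 0 0 0 0 0 1; -0.9 0 0 0 0 0 1; -1 0 0 0 0 0 1; -1 0 0 0 0 0 1; -1 0 0 0 0 0 1; -1 0 0 0 0 0 1; -1 0 0 0 0 0 1; -1 0 0 0 0 0 1; -1 0 0 0 0 0 1")

```text
clock: 16.63
eef_pos: [0.5658, -0.2028, 0.1496]
eef_rot: [0.637, 0.771, 0.0, -0.0]
wrist_force: [0.3, 0.1, -1.6]
gripper_width: 0.0236
```

Emit:
step_arm(deltas="-0.3 0 0 0 0 0 1; -0.6 0 0 0 0 0 1; -0.8 0 0 0 0 0 1; -0.8 0 0 0 0 0 1; -0.8 0 0 0 0 0 1; -0.8 0 0 0 0 0 1; -0.8 0 0 0 0 0 1; -0.8 0 0 0 0 0 1; -0.8 0 0 0 0 0 1; -0.8 0 0 0 0 0 1")

```text
clock: 17.47
eef_pos: [0.5809, -0.2819, 0.1496]
eef_rot: [0.637, 0.771, 0.0, 0.0]
wrist_force: [0.4, 1.0, -1.4]
gripper_width: 0.0234
```

```bash
python3 snap.py wrist9; python3 - <<'E'
from h import *
crop(L("wrist9")["frame"],140,30,330,290,2,"pics/k1.png")
E
```

```text
17.5167 [ 0.58083409 -0.28208353  0.14964815] [6.37098673e-01 7.70782240e-01 1.27843762e-04 5.23640541e-05] [ 0.77797746 -0.26149285 -1.2078017 ] 0.023466617587185785
```

View pics/k1.png

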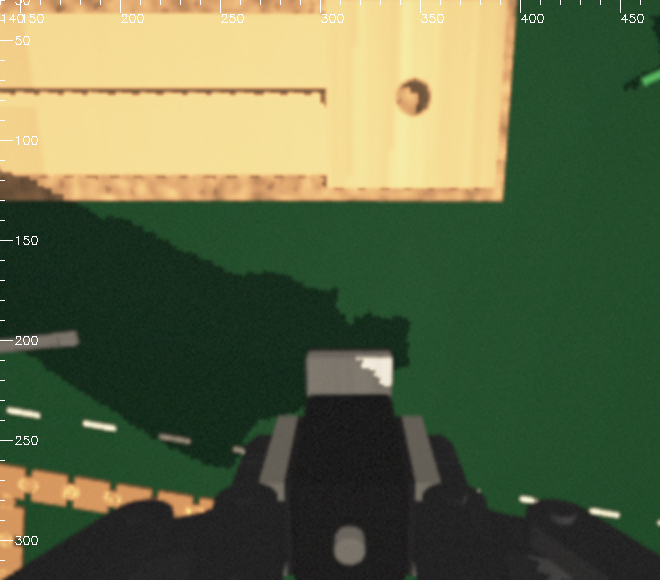

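```bash
python3 - <<'E'
from h import *
np.set_printoptions(precision=4,suppress=True)
w=L("wrist9"); t=np.array([.58085,-.282,.1496]); q=R.from_quat([.6371,.77078,0,0])
for z in(.0245,.0265):
    P=onz(w,(346.5,78.5),z); print(P,q.inv().apply(P-t))
    for p in [(302,78),(140,78)]: print(onz(w,p,z))
print(tri([(w,(346.5,78.5)),(L("scene0"),(260,281.7)),(L("side0"),(340,170.6)),(L("wrist0"),(270,304))]))
print("tail",q.inv().apply(onz(w,(314.5,305.5),t[2]+.030)-t))
E
```

```text
[ 0.5867 -0.1791  0.0245] [0.0999 0.0251 0.1251]
[ 0.5514 -0.1856  0.0245]
[ 0.4233 -0.2103  0.0245]
[ 0.5865 -0.1794  0.0265] [0.0997 0.0249 0.1231]
[ 0.5515 -0.1858  0.0265]
[ 0.4245 -0.2103  0.0265]
(array([ 0.5867, -0.1799,  0.0249]), [array([-0.1,  1. ]), array([-0.3, -0.4]), array([-0.3,  0.2]), array([-0.1, -0.1])])
tail [ 0.0001 -0.0006 -0.03  ]
```

Emit:
step_arm(deltas="0.3 0.1 0 0 0 0 1; 0.6 0.2 0 0 0 0 1; 0.9 0.25 0 0 0 0 1; 0.998 0.255 0 0 0 0 1; 0.998 0.255 0.15 0 0 0 1; 0.998 0.255 0.35 0 0 0 1; 0.998 0.255 0.5 0 0 0 1; 0.998 0.255 0.57 0 0 0 1; 0.998 0.255 0.57 0 0 0 1; 0.998 0.255 0.57 0 0 0 1")

```text
clock: 18.35
eef_pos: [0.5872, -0.18, 0.0927]
eef_rot: [0.637, 0.77, -0.0, 0.0]
wrist_force: [0.2, 0.4, -1.8]
gripper_width: 0.0232
```

```bash
python3 snap.py wrist10 scene10 side10; python3 - <<'E'
from h import *
crop(L("wrist10")["frame"],140,100,330,230,2,"pics/l1.png")
crop(L("scene10")["frame"],210,220,90,80,6,"pics/l2.png")
crop(L("side10")["frame"],310,120,80,70,7,"pics/l3.png")
E
```

```text
18.5 [ 0.58802974 -0.1802673   0.09381921] [6.37484678e-01 7.70461977e-01 5.53953550e-04 1.14877728e-03] [ 0.00538112 -0.38644957 -1.73160546] 0.023651585560209014
```

View pics/l1.png

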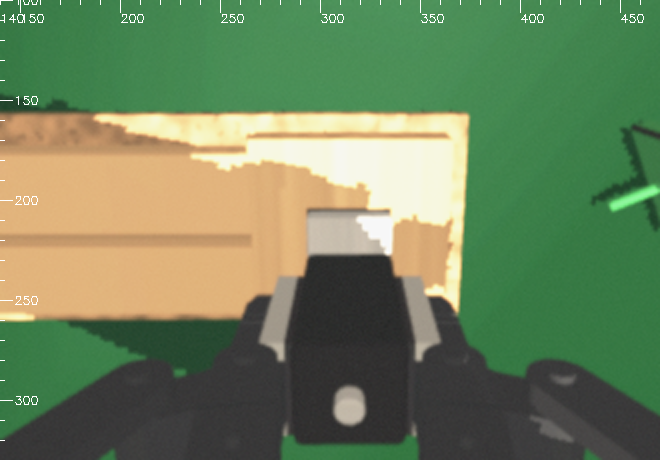

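View pics/l2.png

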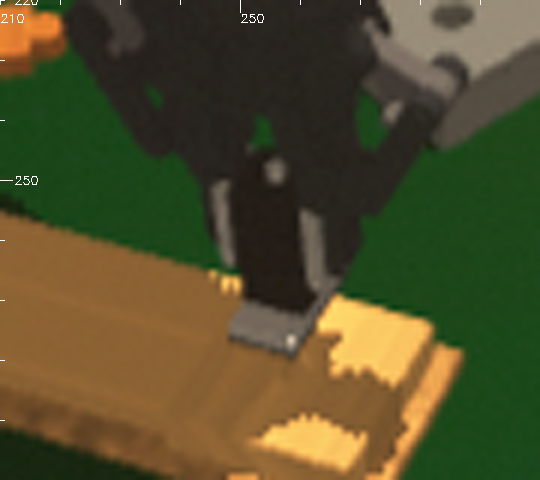

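View pics/l3.png

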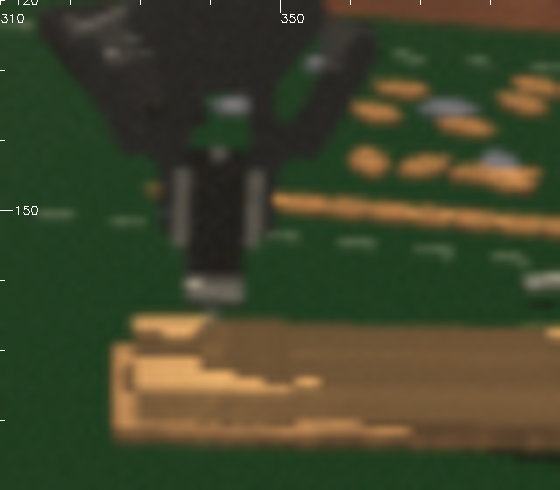

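Emit:
step_arm(deltas="0 0 0.02 0 0 0 1; 0 0 0.04 0 0 0 1; 0 0 0.06 0 0 0 1; 0 0 0.08 0 0 0 1; 0 0 0.1 0 0 0 1; 0 0 0.12 0 0 0 1; 0 0 0.14 0 0 0 1; 0 0 0.16 0 0 0 1; 0 0 0.16 0 0 0 1; 0 0 0.16 0 0 0 1")

```text
clock: 19.33
eef_pos: [0.587, -0.1798, 0.0763]
eef_rot: [0.637, 0.771, -0.0, -0.0]
wrist_force: [1.9, -0.2, -2.6]
gripper_width: 0.0236
```

```bash
python3 snap.py wrist11; python3 - <<'E'
from h import *
crop(L("wrist11")["frame"],140,100,330,230,2,"pics/m1.png")
E
```

```text
19.3833 [ 0.58708413 -0.1798549   0.07652141] [6.37387532e-01 7.70543400e-01 1.53430915e-05 4.40481761e-05] [-0.50196819  0.2442685  -2.21007125] 0.023855690883080462
```

View pics/m1.png

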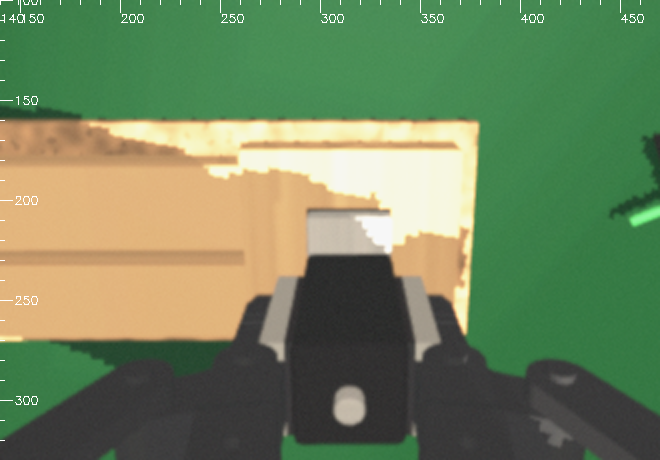

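Tip below the wood top with no upward force and the tail unmoved, so the probe is in the hole.

Emit:
step_arm(deltas="0 0 0.02 0 0 0 1; 0 0 0.04 0 0 0 1; 0 0 0.06 0 0 0 1; 0 0 0.08 0 0 0 1; 0 0 0.1 0 0 0 1; 0 0 0.11 0 0 0 1; 0 0 0.11 0 0 0 1; 0 0 0.11 0 0 0 1; 0 0 0.11 0 0 0 1; 0 0 0.11 0 0 0 1")

```text
clock: 20.22
eef_pos: [0.5872, -0.1799, 0.0657]
eef_rot: [0.637, 0.771, 0.0, 0.0]
wrist_force: [-0.2, 0.1, -1.8]
gripper_width: 0.0233
```

Emit:
step_arm(deltas="0 0 0.004 0 0 0 1; 0 0 0.008 0 0 0 1; 0 0 0.012 0 0 0 1; 0 0 0.016 0 0 0 1; 0 0 0.02 0 0 0 1; 0 0 0.02 0 0 0 1; 0 0 0.02 0 0 0 1; 0 0 0.02 0 0 0 1; 0 0 0.02 0 0 0 1; 0 0 0.02 0 0 0 1")

```text
clock: 21.05
eef_pos: [0.5871, -0.1798, 0.0636]
eef_rot: [0.637, 0.771, 0.0, 0.0]
wrist_force: [-0.5, 0.0, -1.6]
gripper_width: 0.0236
```

```bash
python3 snap.py wrist12; python3 - <<'E'
from h import *
crop(L("wrist12")["frame"],140,100,330,230,2,"pics/n1.png")
E
```

```text
21.1 [ 0.58709939 -0.17989246  0.06356685] [6.37417286e-01 7.70518783e-01 3.98193119e-05 8.63331703e-05] [-0.31795962  0.66381714 -2.39276158] 0.02316884891826166
```

View pics/n1.png

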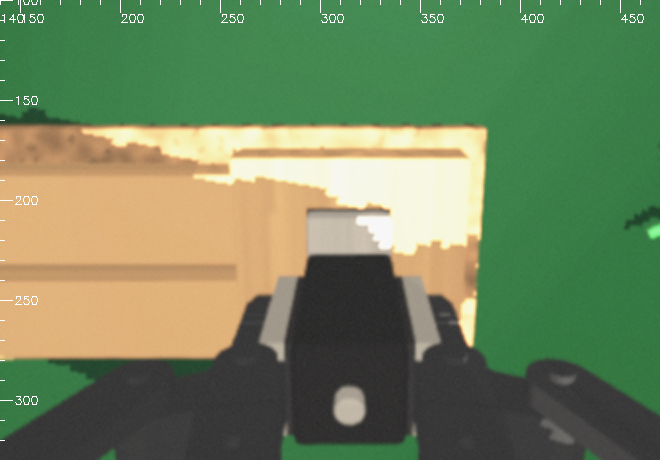

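No contact more than 14 mm below the wood top and the tail still at 4 mm, so the hole is deeper than 12 mm. That agrees with this being the deep rail.

Emit:
step_arm(deltas="0 0 0.003 0 0 0 1; 0 0 0.006 0 0 0 1; 0 0 0.009 0 0 0 1; 0 0 0.012 0 0 0 1; 0 0 0.015 0 0 0 1; 0 0 0.018 0 0 0 1; 0 0 0.02 0 0 0 1; 0 0 0.02 0 0 0 1; 0 0 0.02 0 0 0 1; 0 0 0.02 0 0 0 1")

```text
clock: 21.93
eef_pos: [0.5871, -0.1799, 0.0615]
eef_rot: [0.637, 0.771, 0.0, 0.0]
wrist_force: [-0.6, 0.0, -1.7]
gripper_width: 0.0234
```

Emit:
step_arm(deltas="0 0 0.002 0 0 0 1; 0 0 0.004 0 0 0 1; 0 0 0.006 0 0 0 1; 0 0 0.008 0 0 0 1; 0 0 0.01 0 0 0 1; 0 0 0.01 0 0 0 1; 0 0 0.01 0 0 0 1; 0 0 0.01 0 0 0 1; 0 0 0.01 0 0 0 1; 0 0 0.01 0 0 0 1")

```text
clock: 22.77
eef_pos: [0.5871, -0.1799, 0.0605]
eef_rot: [0.637, 0.771, 0.0, 0.0]
wrist_force: [0.7, -0.1, -1.4]
gripper_width: 0.0239
```

Emit:
step_arm(deltas="0 0 0.002 0 0 0 1; 0 0 0.004 0 0 0 1; 0 0 0.006 0 0 0 1; 0 0 0.008 0 0 0 1; 0 0 0.01 0 0 0 1; 0 0 0.01 0 0 0 1; 0 0 0.01 0 0 0 1; 0 0 0.01 0 0 0 1; 0 0 0.01 0 0 0 1; 0 0 0.01 0 0 0 1")

```text
clock: 23.6
eef_pos: [0.5871, -0.1799, 0.0596]
eef_rot: [0.637, 0.771, 0.0, 0.0]
wrist_force: [0.3, -0.0, -0.8]
gripper_width: 0.0234
```

Emit:
step_arm(deltas="0 0 0.002 0 0 0 1; 0 0 0.004 0 0 0 1; 0 0 0.006 0 0 0 1; 0 0 0.008 0 0 0 1; 0 0 0.01 0 0 0 1; 0 0 0.01 0 0 0 1; 0 0 0.01 0 0 0 1; 0 0 0.01 0 0 0 1; 0 0 0.01 0 0 0 1; 0 0 0.01 0 0 0 1")

```text
clock: 24.43
eef_pos: [0.5871, -0.1799, 0.0595]
eef_rot: [0.637, 0.77, 0.0, 0.0]
wrist_force: [-2.9, 1.3, 6.2]
gripper_width: 0.0235
```

Foot on the wood at TCP z 0.0595, pressing about 8 N. Ease off a little and release, then look.

Emit:
step_arm(deltas="0 0 -0.005 0 0 0 1; 0 0 -0.005 0 0 0 1; 0 0 -0.005 0 0 0 0.3; 0 0 -0.005 0 0 0 0.2; 0 0 -0.005 0 0 0 0; 0 0 -0.005 0 0 0 -0.2; 0 0 -0.005 0 0 0 -0.2; 0 0 -0.005 0 0 0 -0.2; 0 0 -0.005 0 0 0 -0.2; 0 0 -0.005 0 0 0 -0.2")

```text
clock: 25.27
eef_pos: [0.5871, -0.1798, 0.059]
eef_rot: [0.637, 0.771, 0.0, 0.0]
wrist_force: [0.2, 0.1, 0.6]
gripper_width: 0.0514
```

```bash
python3 snap.py wrist13; python3 - <<'E'
from h import *
crop(L("wrist13")["frame"],140,100,330,230,2,"pics/o1.png")
E
```

```text
25.3167 [ 0.58710223 -0.17988328  0.05904579] [6.37416677e-01 7.70519286e-01 4.02374123e-05 8.68514083e-05] [ 1.41312849 -0.54268914  0.04309085] 0.05126228241676512
```

View pics/o1.png

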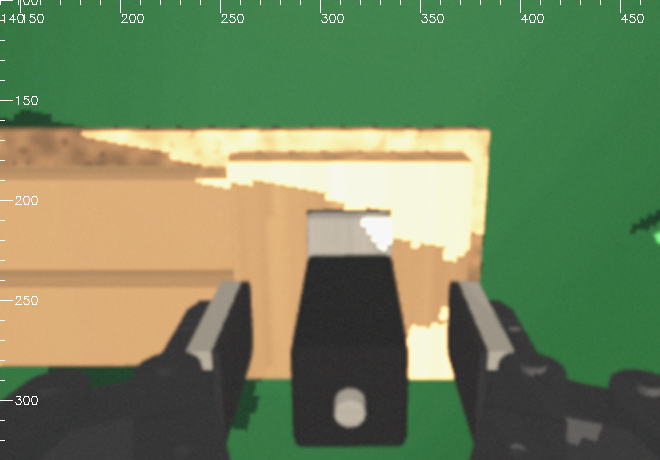

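Released; the gauge stands upright with both fingers clear. I raise straight up.

Emit:
step_arm(deltas="0 0 -0.1 0 0 0 -0.4; 0 0 -0.3 0 0 0 -0.4; 0 0 -0.6 0 0 0 -0.4; 0 0 -0.9 0 0 0 -0.4; 0 0 -1 0 0 0 -0.4; 0 0 -1 0 0 0 -0.4; 0 0 -1 0 0 0 -0.4; 0 0 -1 0 0 0 -0.4; 0 0 -1 0 0 0 -0.4; 0 0 -1 0 0 0 -0.4")

```text
clock: 26.15
eef_pos: [0.586, -0.1795, 0.1573]
eef_rot: [0.637, 0.771, -0.001, -0.001]
wrist_force: [0.1, 0.7, -0.2]
gripper_width: 0.0599
```

Emit:
step_arm(deltas="-0.3 0 -0.1 0 0 0 -0.4; -0.6 0 -0.2 0 0 0 -0.4; -0.9 0 -0.3 0 0 0 -0.4; -0.9 0 -0.3 0 0 0 -0.4; -0.9 0 -0.3 0 0 0 -0.4; -0.9 0 -0.3 0 0 0 -0.4; -0.9 0 -0.3 0 0 0 -0.4; -0.9 0 -0.3 0 0 0 -0.4; -0.9 0 -0.3 0 0 0 -0.4; -0.9 0 -0.3 0 0 0 -0.4")

```text
clock: 26.98
eef_pos: [0.6039, -0.2673, 0.1888]
eef_rot: [0.637, 0.771, 0.0, -0.0]
wrist_force: [0.4, -0.4, -0.4]
gripper_width: 0.0594
```

```bash
python3 snap.py wrist14 scene14 side14; python3 - <<'E'
from h import *
crop(L("wrist14")["frame"],200,20,220,180,3,"pics/p1.png")
crop(L("scene14")["frame"],210,220,90,80,6,"pics/p2.png")
crop(L("side14")["frame"],310,120,80,70,7,"pics/p3.png")
E
```

```text
27.1333 [ 0.60395058 -0.26792182  0.18909369] [6.37220764e-01 7.70681318e-01 5.76872674e-05 4.17466662e-05] [ 0.28426477 -0.60796698  0.16617934] 0.059433772676124694
```

View pics/p1.png

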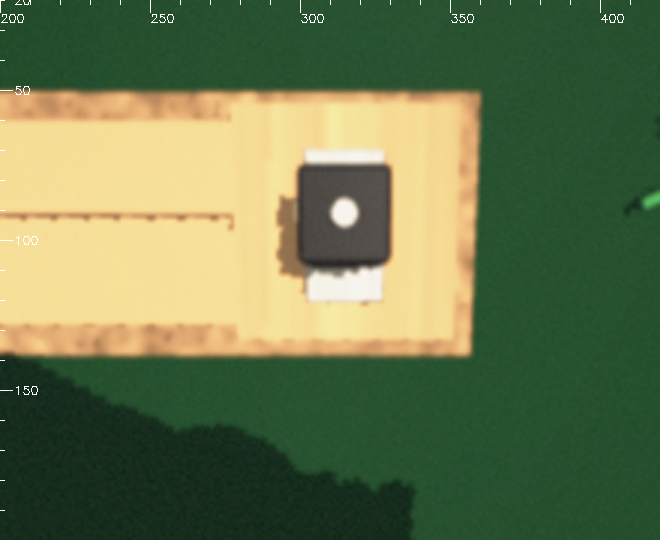

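View pics/p2.png

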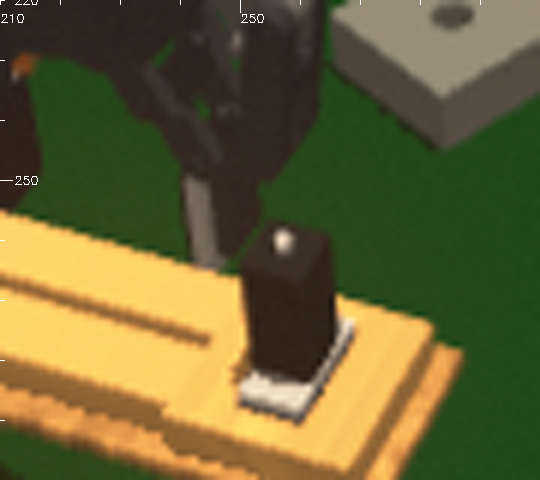

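View pics/p3.png

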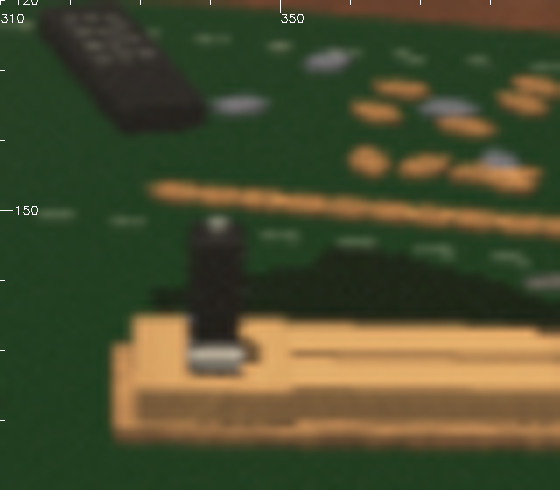

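```bash
python3 - <<'E'
from h import *
from rig import r
print(tri([(L("wrist14"),(200+343.5/3,20+212/3)),(L("scene14"),(210+284/6,220+240/6)),(L("side14"),(310+218/7,120+221/7))]))
print(r.read_state()["qvel"].round(3)); print(r.job_done())
E
```

```text
(array([ 0.5862856 , -0.18087401,  0.08949214]), [array([-0.4,  0.8]), array([-0.6, -0.6]), array([-0.5,  0.3])])
[ 0.002 -0.001  0.002 -0.004 -0.001  0.001  0.002]
the job is handed in; nothing more can be done
None
```

I measured one rail with the gauge and left the gauge standing in the dowel hole of the other, deeper rail. I handed the job in at about 27 s of the 48 s allowed; no verdict is reported.

- **Depth reading:** I put the probe into the groove of the far rail (y ≈ +0.19 m). I pressed until the foot stopped, with a peak reading of 13.7 N, about 15 N with the gauge's weight. I held it there for about 1 s. The tail in the wrist picture gave a push-in of about 12–13 mm, so that groove is 7 mm deep and the near rail is the deep one. The height at which the spring began to push agreed.
- **Placement:** I put the gauge in the near rail's hole at (0.587, −0.180) m. The probe was still free more than 14 mm below the wood's top, which a 12 mm hole would not allow, so the hole confirms the deep rail. The foot came to rest on the wood at about 8 N.
- **Last checks:** After release the gauge stands upright with its foot flat and its tail showing the normal 4 mm. The tail tip came out at (0.586, −0.181, 0.0895) m, and I expected about 0.0895 m. The gripper is clear and still.
- **Disagreements:** None large. The hole position from the different cameras varied by about 1 mm, within the hole's ±4 mm clearance. I did not check the near rail's groove directly.

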